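Draw the filter plate from the grow-bench air cleaner

TASK

On the air-cleaner box, first slide the red lock grip fully away to its end stop, then lift the green flap by its bar until it stands up by itself, and draw the filter plate hidden beneath straight out by its blue tab. Hold the plate upright over the middle of the white saucer, about a hand's breadth above it, to be checked for dust, and finish while still holding it there: do not put it down or let go. Leave the flap standing open, and leave the saucer, jar, rake, stakes, pot and bottle where they stand or lie.

Things in the scene. Friction and masses are not known exactly. Their poses are not given: they have to be found in the camera images.
- airbox: Light grey steel air-cleaner box, fixed, 150 (x) x 200 (y) x 100 mm high; origin: centre of its underside, on the bench. Its x points away from its louvred front, which roughly faces the robot; y to its left, z up. On its flat top (z = 100 mm): red lock slide at y = -85, green flap from y = -40 to its hinge at y = 78 (x from -70 to 70). A 68 mm round black spigot sticks 30 mm out of its back.
- well (a point): Centre of the floor of the well under the flap, at box (0, 5, 10) mm, where the filter plate stands. The well spans box x -69 to 69, y -35 to 75, floor at z = 10. Guide channels 50 mm high hold the plate's ends at |x| > 38 with 2 mm play each way; nearer the middle the well is free on both sides of the plate.
- lock (a joint): Lock slide: 0 = locked, grows in m as the red grip slides along the box's +x (away from the robot), 0.05 = end stop, unlocked. It starts between 0 and 0.012, drags with about 1.5 N and stays where it is left. While it is below about 0.03 its tongue really holds the flap down.
- lock_grip (a point): Point inside the red grip of the lock slide, 9 mm below its top. The grip is 22 (box x) x 16 (box y) mm, 36 mm tall, top 146 mm above the bench; at lock = 0 this point is at box (-25, -85, 137) mm. A thin red tongue, top 112 mm above the bench, reaches 43 mm from the grip's middle towards the flap.
- flap (a joint): Cover flap hinge: 0 = shut, grows in rad as the free edge (towards the box's -y) is lifted up and over towards +y; 1.57 = standing upright, stop at 1.9. The hinge is stiff (0.14 N m): the flap stays at any angle.
- flap_bar (a point): Middle of the flap's steel grab bar: round, 8 mm thick, 74 mm long, along the box's x, on thin posts at x = -35 and 35, its middle 36 mm above the flap's top face. Shut, it is at box (0, -34, 142) mm. The bar is 6 mm in from the free edge. The flap is 6 mm thick, 118 mm from hinge line to free edge; an 8 mm ear sticks out under the lock's tongue.
- flap_hinge (a point): Middle of the flap's hinge line, which runs along the box's x at box (0, 78, 103) mm.
- filter: Filter plate: stiff white frame with dark pleats, 100 (its x) x 10 (y) x 60 mm, with a blue pull tab 36 (x) x 10 (y) x 24 mm upright on its top middle, 84 mm high in all; about 80 g. Origin: centre of its underside. It starts hidden in the well, upright, axes along the box's, underside 10 mm above the bench, tab top 6 mm below the box's top; it lifts straight out.
- filter_tab (a point): Middle of the blue pull tab, 72 mm above the filter plate's underside.
- saucer: White ceramic saucer, 150 mm across, 20 mm high, loose on the bench to the left or right of the box; origin: centre of its underside.
- jar: Empty glass mason jar with a steel screw lid, 76 mm across, 130 mm high, on the other side of the box; origin: centre of its underside. Bystander.
- rake: Orange plastic hand rake lying on the bench behind the box, about 290 mm long along its x, 100 mm wide at the tines, 28 mm high; origin: 20 mm in front of the handle's front end, on the bench. Bystander.
- stakes: Clipped bundle of bamboo plant stakes lying behind the box, 340 mm (its x) x 38 x 27 mm; origin: centre of its underside. Bystander.
- pot: Terracotta plant pot, 110 mm across, 100 mm high, far right on the bench; origin: centre of its underside. Bystander.
- spray: White bottle with blue cap, 68 mm across, 190 mm high, far left on the bench; origin: centre of its underside. Bystander.

How it is judged:
By the outcome, as a careful person would: the job done as asked, in the order asked, and still so for the second after the job is handed in, while the arm keeps its last pose, push and grip.
It also fails if it takes over 58 s, if anything falls off the work surface, if the arm or the gripper's body presses on something with over 40 N, if the wrist force passes 120 N, or if a joint passes its speed limit or range.

ROBOT

A 6-joint arm with a two-finger parallel gripper is mounted at the origin on the work surface. World frame = base frame: x ahead of the robot, y to its left, z up, the work surface at z = 0. Lengths are in mm, angles in degrees, forces in N, time in s.
With the tool pointing down it reaches from about 325 to 925 mm from the base axis. Payload 3.1 kg.
Tool frame: the origin (TCP) lies at the very end of the fingers, on their centre line; the grasp point (between the pads) lies 19 mm behind it; z points along the fingers, y is the line along which they close (so a half turn about z gives the same grasp; the last joint's range is limited). The gripper opens to 85 mm and grips with 20 to 120 N. Pads are 22 mm wide; open, the fingers measure 114 mm over their backs; the gripper's body (76 mm by 85 mm) begins 54 mm behind the grasp point. The pads swing forward as they close: fully open they stand 13 mm farther back than shut.
Start: joints at [-74.324, 12.427, 92.441, -0, 75.132, -6.429], TCP at [235.209, -579.065, 231.3] pointing down, gripper open.
Joint ranges: [-157.48, 157.48], [-44.54, 120.13], [17.64, 146.25], [-64.5, 244.5], [7.68, 150.69], [-147.95, 147.95]. Speed limits (degrees/s): [159.86, 159.86, 180, 180, 180, 180].

INTERFACE

Orientations are given as [roll, pitch, yaw] about the fixed x, y, z axes, in that order (R = Rz(yaw) Ry(pitch) Rx(roll)).
In Python, from station import ctrl, eyes, effector gives the robot as it stands (ctrl), with the cameras (eyes) and the gripper (effector). Calls block until the motion is done:
- ctrl.goto(position, orientation): joint-space move of the TCP to a pose.
- ctrl.move_l(position, attitude=None, speed=150): straight line of the TCP; attitude=None keeps the orientation; speed is the mean speed in mm/s.
- ctrl.move_j(angles): joint-space move.
- effector.grip(opening, squeeze=None): finger opening in mm; squeeze is the grip in N (None keeps the last); returns when the fingers have stopped.
- ctrl.wait(seconds).
- ctrl.solve_ik(position, orientation): joint angles nearest the present ones, or None.
- ctrl.get_obs(): the state.
- eyes.get_image(name): name is "scene" or "top" or "wrist"; returns the picture (480x640x3 uint8, red, green, blue); there is no depth.
- eyes.get_calibration(name): a dict with "fx", "fy", "cx", "cy" (pixels), "D" ([k1, k2, p1, p2, k3] as OpenCV has them; the pictures are not rectified), "R" (3x3) and "t" (3): a world point X has camera coordinates R X + t; the wrist camera has in their place "mount" (4x4, takes a point from camera to tool coordinates, whose origin is the TCP and whose axes are the flange's). Camera axes: x right, y down, z forward; pixel columns grow to the right and rows downward; lengths in mm; the calibration is good to about 2 mm. A picture is of the moment at which its call begins: read the wrist's pose just before it. get_calibration takes no time and is no camera call.
A pose or a line that the arm cannot do raises ctrl.Unreachable and nothing moves.
- ctrl.sign_off(): hands the job in; it is judged then, once.
The state is a dict: "t": time; "joint_pos": joint angles; "qvel": joint speeds; "effort": joint torques, N m; "tcp_pos": TCP position; "ee_rot": TCP orientation; "wrist_force": force on the tool from outside, world axes, zero at the start; "moment": the same for the moment, N m; "grip_width": finger opening in mm; "grip_force": force on a finger pad.
Only numpy, scipy, OpenCV 4.12 (cv2) and the standard library are available. Lean on these libraries where they do the work, as an engineer would, in place of code of your own. Each camera call takes 0.05 s, during which the arm holds its last target. There are 200 camera calls.

## Working session

There is one attempt and no reset: what is moved stays moved. The work goes in short steps, each a Python script; the robot and the scene stay as the last script left them, time stands still between calls to the robot, and variables do not carry over. Pictures are saved under pics/ and viewed, at most 10 in all, crops included, and the job is handed in when it is done.

```bash
mkdir -p pics
python3 - <<'E'
from station import ctrl, eyes, effector
import cv2
for n in("scene","top"):
    cv2.imwrite(f"pics/{n}0.png",eyes.get_image(n)[:,:,::-1])
    c=eyes.get_calibration(n);print(n,c)
print(ctrl.get_obs()); print(eyes.get_calibration("wrist"))
E
```

```text
scene {'fx': 580.8321585327049, 'fy': 580.8321585327049, 'cx': 320.27576625596384, 'cy': 243.15913703150875, 'D': array([-0.14017615,  0.        ,  0.        ,  0.        ,  0.        ]), 'R': array([[-0.42107437,  0.90697683,  0.009455  ],
       [ 0.66417146,  0.31541491, -0.67778293],
       [-0.61771566, -0.27911728, -0.73520127]]), 't': array([ 255.29159493, -334.10419648, 2201.758799  ])}
top {'fx': 576.4372228973004, 'fy': 576.4372228973004, 'cx': 308.4105478135098, 'cy': 239.41752838474196, 'D': array([0.02224969, 0.        , 0.        , 0.        , 0.        ]), 'R': array([[ 4.27053492e-02, -9.99087477e-01, -6.82557101e-04],
       [-9.76169021e-01, -4.15802033e-02, -2.12990915e-01],
       [ 2.12768175e-01,  9.76214249e-03, -9.77053941e-01]]), 't': array([ -19.14241805,  640.43084947, 1723.75590706])}
{'t': 0.1, 'joint_pos': array([-7.43227723e+01,  1.24733791e+01,  9.25198752e+01, -6.50426011e-05,
        7.51322126e+01, -6.42784196e+00]), 'qvel': array([-0.06140989, -0.03069126, -0.10280196,  0.09698372,  0.07086983,
       -0.06245177]), 'effort': array([-7.78587619e-04
[... 233 characters left out ...]
rist_force': array([-0.42270363,  0.86108862,  0.49234544]), 'moment': array([-0.00159846, -0.01086756,  0.02853382]), 'grip_force': 0.0, 'grip_width': 85.27688740422268}
{'fx': 343.803315677343, 'fy': 343.803315677343, 'cx': 322.0957570510068, 'cy': 240.36013510608058, 'D': array([-0.05058906,  0.        ,  0.        ,  0.        ,  0.        ]), 'mount': array([[-5.19442025e-04, -9.44581197e-01, -3.28277462e-01,
         8.45116518e+01],
       [ 9.99999691e-01, -6.84469850e-04,  3.87158734e-04,
         2.81610699e-01],
       [-5.90398885e-04, -3.28277159e-01,  9.44581261e-01,
        -1.43067652e+02],
       [ 0.00000000e+00,  0.00000000e+00,  0.00000000e+00,
         1.00000000e+00]])}
```

View pics/top0.png

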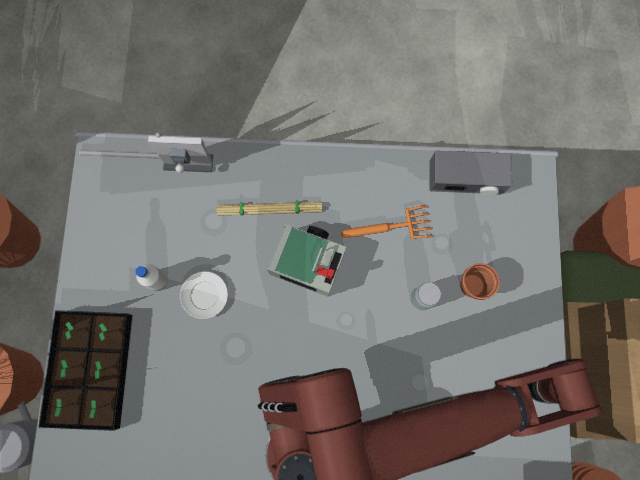

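View pics/scene0.png

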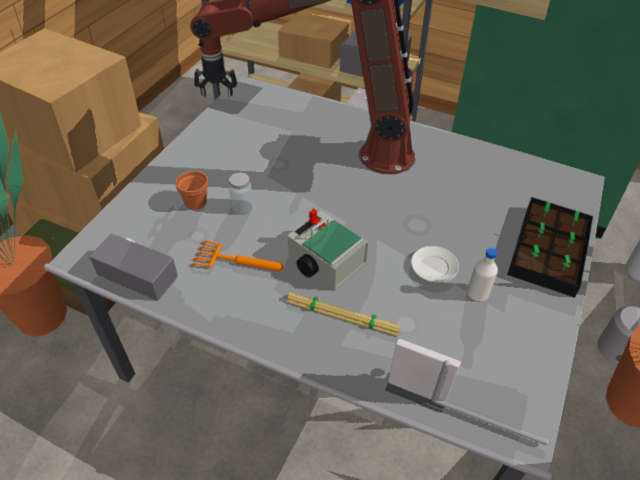

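The top view shows the saucer at about (205,296), the box top with its corners near (287,226), (345,245), (330,293) and (269,268), the red grip at (325,271) and the jar at (428,294). Next I'll get coarse positions and take a wrist view.

```bash
cat > h.py <<'E'
from station import ctrl, eyes, effector
import numpy as np, cv2
from scipy.spatial.transform import Rotation as Ro
def cam(n,obs=None):
    c=eyes.get_calibration(n);K=np.array([[c['fx'],0,c['cx']],[0,c['fy'],c['cy']],[0,0,1]])
    if n=='wrist':
        T=np.eye(4);T[:3,:3]=Ro.from_euler('xyz',obs['ee_rot'],degrees=True).as_matrix();T[:3,3]=obs['tcp_pos']
        W=np.linalg.inv(T@c['mount']);return K,c['D'],W[:3,:3],W[:3,3]
    return K,c['D'],np.array(c['R']),np.array(c['t'])
def pix2w(C,uv,z):
    K,D,R,t=C;p=cv2.undistortPoints(np.array(uv,float).reshape(-1,1,2),K,D).reshape(-1,2)
    d=np.c_[p,np.ones(len(p))]@R;o=-R.T@t
    return o+d*((np.array(z)-o[2])/d[:,2])[:,None]
def proj(C,X):
    K,D,R,t=C;return cv2.projectPoints(np.array(X,float).reshape(-1,1,3),cv2.Rodrigues(R)[0],t,K,D)[0].reshape(-1,2)
E
python3 - <<'E'
from h import *
C=cam('top')
print(pix2w(C,[[287,226],[345,245],[330,293],[269,268],[325,271],[205,296]],[100,100,100,100,146,20]).round())
C=cam('scene')
print(pix2w(C,[[435,264]],[20]).round())
c=pix2w(cam('top'),[[308,258]],[100])[0];print(c)
p=[c[0]-90,c[1],420]
for y in (0,180,-25,155):print(y,ctrl.solve_ik(p,[180,0,y]))
E
```

```text
[[ 673.   75.  100.]
 [ 621. -104.  100.]
 [ 473.  -64.  100.]
 [ 541.  123.  100.]
 [ 531.  -45.  146.]
 [ 457.  324.   20.]]
[[465. 330.  20.]]
[576.21546379   6.6483101  100.        ]
0 [-7.49341707e+00 -1.00872457e+01  9.55791070e+01 -2.54444375e-14
  9.45081387e+01  8.25065829e+01]
180 [ -7.49341707 -10.08724567  95.57910698   0.          94.50813869
 -97.49341707]
-25 [-7.49341707e+00 -1.00872457e+01  9.55791070e+01 -2.54444375e-14
  9.45081387e+01  1.07506583e+02]
155 [ -7.49341707 -10.08724567  95.57910698   0.          94.50813869
 -72.49341707]
```

Run:
```python
from h import *
ctrl.goto([625,5,400],[180,0,0])
ctrl.wait(.3)
o=ctrl.get_obs();im=eyes.get_image('wrist');print(o['t'],o['tcp_pos'],o['ee_rot'],o['wrist_force'])
np.savez('w1.npz',tcp_pos=o['tcp_pos'],ee_rot=o['ee_rot'])
cv2.imwrite('pics/w1.png',im[:,:,::-1])
```

```text
2.9583 [624.99941379   4.58606698 399.87295602] [ 1.79999755e+02  1.00397435e-02 -3.58172878e-02] [ 0.18305263 -0.73529476 -0.03721714]
```

View pics/w1.png

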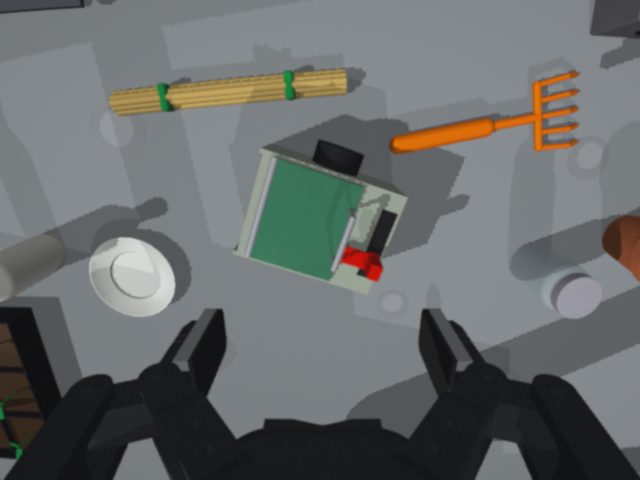

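The wrist view shows the box top corners near (265,149), (406,197), (370,292) and (235,254), the bar from (353,216) to (336,270), and the red grip near (375,267). I'll zoom in for better accuracy.

Run:
```python
import cv2
im=cv2.imread('pics/w1.png')[135:305,220:420]
cv2.imwrite('pics/w1c.png',cv2.resize(im,None,fx=3.5,fy=3.5,interpolation=cv2.INTER_CUBIC))
```

```text
(no output)
```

View pics/w1c.png

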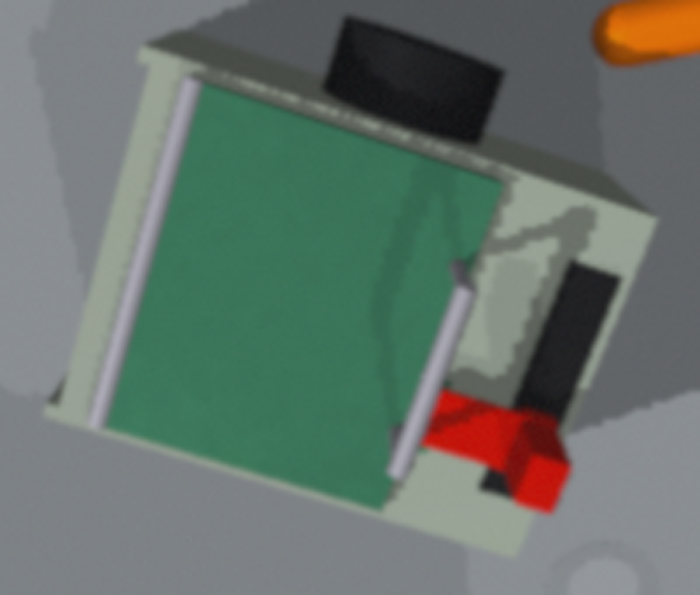

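Run:
```python
from h import *
from scipy.optimize import least_squares
o=dict(np.load('w1.npz'));C=cam('wrist',o)
cr=lambda a:np.array(a,float)/3.5+[220,135]-.36
P=cr([[145,50],[657,220],[516,556],[47,413],[468,285],[395,478],[539,483]])
B=np.array([[75,100,100],[75,-100,100],[-75,-100,100],[-75,100,100],[37,-34,142],[-37,-34,142],[-25,-85,146.]])
def W(p):
    X=B.copy();X[6,0]+=p[3]
    return Ro.from_euler('z',p[2],degrees=True).apply(X)+[p[0],p[1],0]
f=lambda p:(proj(C,W(p))-P).ravel()
r=least_squares(f,[576,6,-20,5],loss='soft_l1')
print(r.x,'\n',r.fun.reshape(-1,2).round(1))
# top cam check
print('top proj',proj(cam('top'),W(r.x)).round(0).tolist());print('scene proj',proj(cam('scene'),W(r.x)).round(0).tolist())
# saucer: ellipse
im=cv2.imread('pics/top0.png')
for n,f0,uv in(('top','pics/top0.png',(205,296)),('scene','pics/scene0.png',(435,264)),('wrist','pics/w1.png',(133,276))):
    im=cv2.imread(f0);h=cv2.cvtColor(im,cv2.COLOR_BGR2HSV)
    m=((h[...,1]<25)&(h[...,2]>165)).astype(np.uint8);m=cv2.morphologyEx(m,cv2.MORPH_CLOSE,np.ones((5,5)))
    k,l,s,c=cv2.connectedComponentsWithStats(m);i=l[uv[1],uv[0]]
    if i==0:print(n,'none',h[uv[1],uv[0]]);continue
    Cn=cam(n,o) if n=='wrist' else cam(n)
    ys,xs=np.nonzero(l==i);X=pix2w(Cn,np.c_[xs,ys],np.full(len(xs),20.))
    (a,b),rad=cv2.minEnclosingCircle(X[:,:2].astype(np.float32));print(n,s[i],(a,b),rad)
```

```text
[576.1715532   10.45994725 -18.59916229   2.64835147] 
 [[-0.7 -1.5]
 [ 0.3 -0.2]
 [-0.3  0.7]
 [-1.2  0.6]
 [-0.1  0.7]
 [ 0.7 -1.1]
 [ 1.5  0.4]]
top proj [[285.0, 224.0], [346.0, 247.0], [329.0, 293.0], [267.0, 269.0], [322.0, 248.0], [313.0, 271.0], [331.0, 272.0]]
scene proj [[335.0, 269.0], [287.0, 234.0], [321.0, 210.0], [369.0, 242.0], [311.0, 229.0], [328.0, 217.0], [313.0, 210.0]]
top [ 180  272   48   47 1741] (461.0350646972656, 329.8630676269531) 74.54353332519531
scene [ 411  246   48   35 1284] (460.98187255859375, 328.28509521484375) 75.18727111816406
wrist [  89  238   86   79 4501] (459.733154296875, 329.2222595214844) 74.31307220458984
```

```bash
cat >> h.py <<'E'
BX,BY,YAW=576.2,10.5,-18.6
A=[180,0,YAW]
def b2w(p): return Ro.from_euler('z',YAW,degrees=True).apply(np.array(p,float))+[BX,BY,0]
def w2b(p): return Ro.from_euler('z',-YAW,degrees=True).apply(np.array(p,float)-[BX,BY,0])
def st(tag):
    o=ctrl.get_obs();print(tag,'t%.1f'%o['t'],'box',w2b(o['tcp_pos']).round(1),'F',Ro.from_euler('z',-YAW,degrees=True).apply(o['wrist_force']).round(1),'w%.1f g%.1f'%(o['grip_width'],o['grip_force']));return o
E
python3 - <<'E'
from h import *
x0=-25+2.6
effector.grip(40)
ctrl.goto(b2w([x0,-85,190]),A)
ctrl.move_l(b2w([x0,-85,119]),speed=120);st('down')
effector.grip(5,30);st('gripped')
for x in (0,15,22,25,27,29,31):
    ctrl.move_l(b2w([x,-85,119]),speed=60);o=st(x)
    F=Ro.from_euler('z',-YAW,degrees=True).apply(o['wrist_force'])
    if x>=22 and F[0]<-12:break
E
```

```text
down t5.2 box [-21.4 -84.8 119.9] F [ 0.2 -0.4  0.3] w39.9 g0.0
gripped t5.5 box [-21.2 -84.4 120.5] F [-0.   3.1  3.8] w15.4 g31.8
0 t6.1 box [  1.9 -84.3 120.5] F [0.6 4.1 4.5] w15.3 g32.0
15 t6.5 box [ 16.9 -84.3 120.5] F [0.5 3.2 5.3] w15.4 g32.1
22 t6.7 box [ 23.7 -84.3 120.5] F [0.8 4.4 5.2] w15.4 g32.2
25 t7.0 box [ 26.2 -84.3 120.5] F [0.1 3.7 5.9] w15.3 g32.3
27 t7.2 box [ 27.  -84.2 120.4] F [-3.3  3.7  9.7] w15.4 g32.5
29 t7.5 box [ 27.1 -84.2 120.4] F [-8.2  3.8 13. ] w15.3 g33.2
31 t7.7 box [ 27.2 -84.2 120.4] F [-11.9   2.3  15.7] w15.5 g33.7
```

Run:
```python
from h import *
effector.grip(40)
ctrl.move_l(b2w([27,-85,200]),speed=200)
ctrl.goto(b2w([60,-20,290]),A);ctrl.wait(.3)
o=st('v');im=eyes.get_image('wrist')
np.savez('w2.npz',tcp_pos=o['tcp_pos'],ee_rot=o['ee_rot'])
cv2.imwrite('pics/w2.png',im[:,:,::-1])
C=cam('wrist',o)
print(proj(C,b2w([[37,-34,142],[-37,-34,142],[25,-85,146],[-75,-100,100],[75,-100,100]])).round(1).tolist())
```

```text
v t9.5 box [ 59.  -20.8 288. ] F [-0.4  0.2  0.3] w39.9 g0.0
[[336.2, 246.6], [335.3, 318.1], [393.0, 260.5], [392.1, 326.8], [402.4, 195.1]]
```

View pics/w2.png

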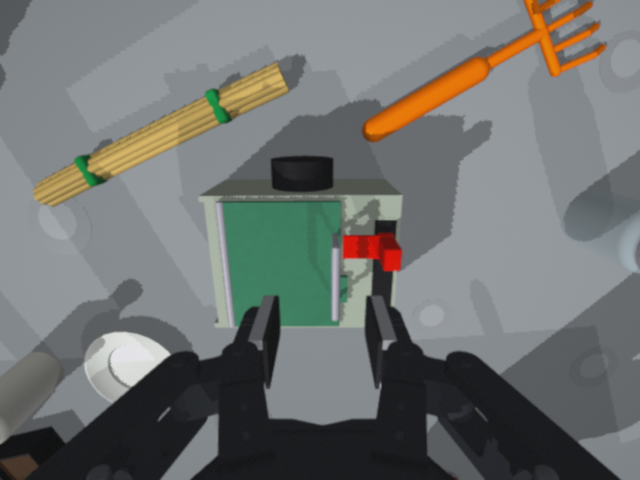

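The picture shows the grip at its end stop (392,259) and the tongue clear of the ear at (344,288). The bar at (336,247)-(335,320) matches the model to about 1 px. Next I'll lift the flap.

Run:
```python
from h import *
X=-6
def bar(th,dz=0):
    c,s=np.cos(th),np.sin(th);return b2w([X,78-112*c+39*s,103+39*c+112*s-19+dz])
effector.grip(30)
ctrl.goto(bar(0,40),A)
ctrl.move_l(bar(0),speed=120);st('down')
effector.grip(2,35);st('grip')
for th in np.linspace(0,1.68,13)[1:]:
    ctrl.move_l(bar(th),speed=130);o=st('%.2f'%th)
    if np.linalg.norm(o['wrist_force'])>45:print('STOP');break
```

```text
down t10.9 box [ -4.7 -33.8 124. ] F [ 0.2 -0.1  0.5] w29.9 g0.0
grip t11.2 box [ -4.6 -33.2 124.6] F [1.5 2.  2.6] w6.5 g34.2
0.14 t11.5 box [ -4.8 -27.4 139. ] F [ 3.7  0.5 -0.6] w6.3 g34.2
0.28 t11.8 box [ -4.8 -19.5 153. ] F [ 5.  -1.6  0.7] w6.5 g34.4
0.42 t12.1 box [ -4.9  -9.8 165.6] F [ 4.5 -4.5  4.2] w6.2 g34.5
0.56 t12.3 box [ -4.8   1.9 177.7] F [ 2.8 -6.   7.3] w6.3 g34.6
0.70 t12.6 box [ -4.8  15.3 187.9] F [ 0.4 -8.  11.1] w6.7 g34.8
0.84 t12.9 box [ -4.9  30.5 195.7] F [ 0.7 -5.4 10.5] w6.5 g35.3
0.98 t13.2 box [ -4.9  47.4 201. ] F [ 1.2 -3.  10.4] w6.8 g35.8
1.12 t13.4 box [ -5.   64.7 203.7] F [ 1.7 -1.8  8.8] w6.4 g36.2
1.26 t13.7 box [ -5.   81.5 204.2] F [ 2.4 -1.   9.1] w6.2 g36.4
1.40 t14.0 box [ -5.2  98.5 202. ] F [1.9 1.4 6.5] w6.4 g36.7
1.54 t14.3 box [ -5.2 114.5 197.8] F [2.7 1.4 5.5] w6.6 g36.9
1.68 t14.5 box [ -5.4 130.  191. ] F [4.1 2.7 3.3] w6.5 g37.2
```

Run:
```python
from h import *
effector.grip(22);st('open')
ctrl.move_l(b2w([-6,131,290]),speed=180);st('up')
ctrl.goto(b2w([75,-10,290]),A);ctrl.wait(.3)
o=st('v');im=eyes.get_image('wrist')
np.savez('w3.npz',tcp_pos=o['tcp_pos'],ee_rot=o['ee_rot'])
cv2.imwrite('pics/w3.png',im[:,:,::-1])
C=cam('wrist',o)
print(proj(C,b2w([[18,0,94],[18,10,94],[-18,10,94],[-18,0,94],[50,5,70],[-50,5,70],[37,132,210],[-37,132,210]])).round(1).tolist())
```

```text
open t14.8 box [ -7.7 128.1 189.3] F [ 0.1  0.  -0.1] w22.0 g0.0
up t15.5 box [ -6.7 130.7 288.8] F [ 0.2  0.1 -1.1] w21.6 g0.0
v t16.5 box [ 74.4  -8.5 290.1] F [-0.2  0.2 -0.6] w21.7 g0.0
[[313.6, 261.1], [304.2, 261.1], [304.7, 291.3], [313.8, 291.3], [309.4, 225.9], [310.3, 305.8], [132.1, 297.0], [149.5, 377.3]]
```

View pics/w3.png

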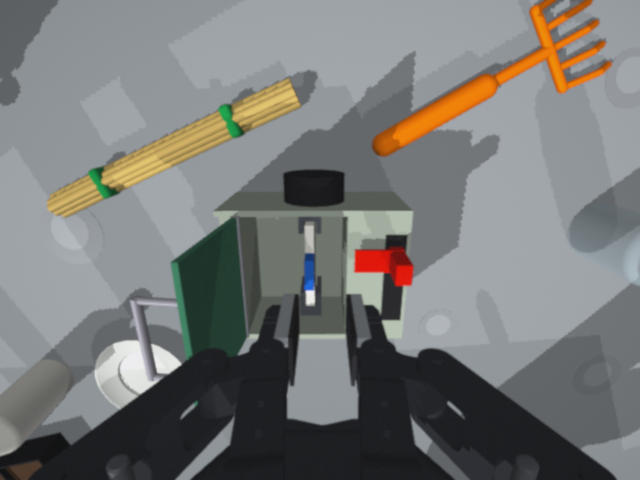

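The blue tab is visible in the open well at (309,255-290), as predicted, and the flap stands open. Now I'll grasp the tab and draw the plate out.

Run:
```python
from h import *
effector.grip(30)
ctrl.goto(b2w([0,5,200]),A)
ctrl.wait(.2);o=st('above')
ctrl.move_l(b2w([0,5,62]),speed=100);st('down')
effector.grip(4,50);st('grip')
for z in (75,95,130,180):
    ctrl.move_l(b2w([0,5,z]),speed=60 if z<140 else 100);o=st(z)
    if np.linalg.norm(o['wrist_force'])>30:print('STOP');break
else:
    ctrl.move_l(b2w([0,5,320]),speed=130);st('up')
    cv2.imwrite('pics/s4.png',eyes.get_image('scene')[100:340,180:500,::-1])
```

```text
above t17.6 box [  3.    5.1 202.9] F [ 0.7 -0.5  0. ] w29.8 g0.0
down t19.1 box [ 0.8  5.2 62.9] F [ 0.3 -0.5  0.5] w29.8 g0.0
grip t19.4 box [ 0.7  5.1 62.8] F [-0.2 -0.7  2.3] w9.2 g49.2
75 t19.8 box [ 0.5  5.1 75.7] F [ 0.5 -0.4 -0.9] w9.5 g48.8
95 t20.3 box [ 0.5  5.1 95.7] F [-1.  -0.3 -1. ] w9.4 g48.8
130 t21.0 box [-1.0e-01  5.0e+00  1.3e+02] F [-0.   0.5 -0. ] w9.4 g48.8
180 t21.6 box [ -0.2   4.9 179.8] F [-0.5 -0.8 -1.3] w9.4 g48.8
up t22.9 box [ -0.7   4.8 318.5] F [ 0.5 -0.2 -1.3] w9.0 g48.8
```

Run:
```python
from h import *
S=[460.5,329]
ctrl.move_l([*S,320],[180,0,10],speed=150);st('over')
ctrl.move_l([*S,163],speed=100);ctrl.wait(1);o=st('hold');print(o['tcp_pos'],o['ee_rot'])
d=np.array([*S,163])-o['tcp_pos'];ctrl.move_l(np.array([*S,163])+d,speed=20);ctrl.wait(.5);o=st('hold');print(o['tcp_pos'])
a=eyes.get_image('scene')[120:360,220:540];b=eyes.get_image('top')[170:410,100:420]
cv2.imwrite('pics/end.png',cv2.resize(np.vstack([a,b])[:,:,::-1],None,fx=1.25,fy=1.25))
```

```text
over t25.3 box [-210.8  264.6  320. ] F [-0.   0.1 -0.3] w8.9 g48.7
hold t28.0 box [-211.3  265.   163. ] F [-0.  -0.5 -0.8] w9.7 g48.7
[460.48392857 328.99742852 162.99526389] [1.79998281e+02 2.10029162e-03 1.00020374e+01]
hold t28.8 box [-211.2  265.   163. ] F [ 0.1 -0.7 -0.9] w9.3 g48.7
[460.49968973 328.99849828 162.99517581]
```

View pics/end.png

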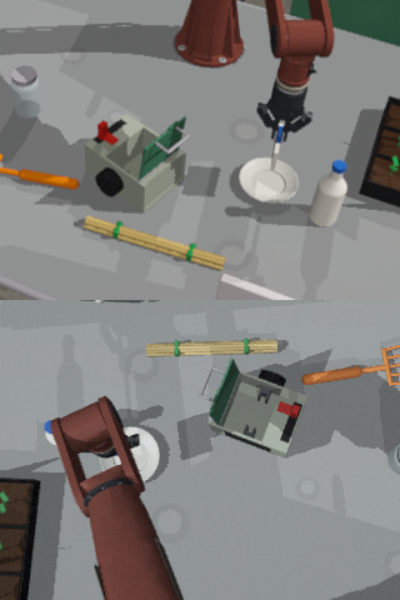

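The picture shows the plate upright over the undisturbed saucer, the flap standing open, the lock at its stop and the bystanders in place. I'm handing the job in.

```bash
python3 -c "
from station import ctrl, eyes, effector
print(ctrl.sign_off())"
```

```text
the job is handed in; nothing more can be done
None
```

The job is handed in at about 29 s: the lock is slid to its end stop, the flap stands open, and the gripper still holds the filter plate upright over the middle of the saucer, its underside about 90 mm above the rim.

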